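Sweep the loose bearings into the catch tray

TASK

With your fingertips, sweep the three loose wheel bearings across the shelf and through the open mouth of the blue catch tray, until all three lie flat and completely inside it. Only push them gently along the surface, never grip or pick one up, and leave the plier, the wipes dispenser, the pick block and the scrubber box where they are.

Things in the scene. Friction and masses are not known exactly. Their poses are not given: they have to be found in the camera images.
- tray: Blue open-fronted catch tray, fixed to the shelf. Origin: on its inside floor, midway across, 60 mm in from the mouth, level with the shelf (no sill). +x points from mouth to back wall, z up. Inside 150 mm deep (x -60 at the mouth to +90) and 150 mm wide (y -75 to +75). Walls 25 mm high, 4 mm thick. Guide wings as high flare from each mouth edge (x -60, y +-77) to about (x -98, y +-104) mm.
- tray_mouth (a point): Middle of the tray's mouth line, at shelf height (60 mm before the tray's origin, along its -x).
- bearing_a_center (a point): Centre (half-way up, 6 mm above the shelf) of one sealed ball bearing: a steel disc with a black seal ring, 40 mm in diameter, 12 mm thick, about 65 g, lying flat and loose on the shelf. It slides when pushed (friction varies).
- bearing_b_center (a point): Centre (half-way up, 6 mm above the shelf) of the second sealed ball bearing: a steel disc with a black seal ring, 40 mm in diameter, 12 mm thick, about 65 g, lying flat and loose on the shelf. It slides when pushed (friction varies).
- bearing_c_center (a point): Centre (half-way up, 6 mm above the shelf) of the third sealed ball bearing: a steel disc with a black seal ring, 40 mm in diameter, 12 mm thick, about 65 g, lying flat and loose on the shelf. It slides when pushed (friction varies).
- dispenser: Grey round push dispenser of wipes, empty, standing loose, 100 mm in diameter, 152 mm high. Origin: centre of its underside. To be left alone.
- pick_block: Wooden block with four upright stainless picks, loose: 45 mm (x) by 110 mm (y), 50 mm high, picks up to 144 mm above the shelf. Origin: centre of its underside. To be left alone.
- plier: Steel plier lying flat and loose, about 170 mm long along its x axis (jaws to +x), 70 mm wide, 14 mm high. Origin: under its middle, on the shelf. To be left alone.
- scrubber: Black plastic drivetrain scrubber box with a loop handle on top, loose: 140 mm (x) by 76 mm (y), 96 mm high with the handle. Origin: centre of its underside. To be left alone.

How it is judged:
By the outcome, as a careful person would: the job done as asked, in the order asked, and still so for the second after the job is handed in, with the robot touching nothing.
It also fails if it takes over 72 s, if anything falls off the work surface, if the arm or the gripper's body presses on something with over 40 N, if the wrist force passes 120 N, or if a joint passes its speed limit or range.

ROBOT

A 6-joint arm with a two-finger parallel gripper is mounted at the origin on the work surface. World frame = base frame: x ahead of the robot, y to its left, z up, the work surface at z = 0. Lengths are in m, angles in degrees, forces in N, time in s.
With the tool pointing down it reaches from about 0.35 to 0.875 m from the base axis. Payload 4.2 kg.
Tool frame: the origin (TCP) lies on the front face of the gripper's body, between the roots of the fingers; the fingertips stand 70 mm ahead of it and the grasp point (between the pads) lies 51 mm ahead of it; x points along the fingers, y is the direction in which the jaws open and shut, and the axes are right-handed (so a half turn about x gives the same grasp; the last joint's range is limited). The gripper opens to 87 mm and grips with 3 to 60 N. Pads are 19 mm wide; open, the fingers measure 117 mm over their backs; the gripper's body (75 mm by 190 mm) begins 51 mm behind the grasp point.
Start: joints at [-62.189, 22.042, 0.453, 0, -68.411, -14.817], TCP at [0.141, -0.609, 0.292] pointing down, gripper open.
Joint ranges: [-179.83, 179.83], [-69.29, 118.12], [-61.27, 80.66], [-181.25, 117.63], [-171.15, -9.14], [-177.46, 177.46]. Speed limits (degrees/s): [159.86, 159.86, 180, 180, 180, 180].

INTERFACE

Orientations are given as a 3x3 rotation matrix whose columns are the frame's x, y, z axes.
In Python, from station import r, viewer, spotter gives the robot as it stands.
- The arm moves only by the tool move_arm, never from a script. Its argument "series" is a list that holds one entry, the list of rows, each a list of 7 numbers: the turn, a rotation vector about the world's x, y, z scaled (see below), then the shift along the world's x, y, z scaled (see below), then the opening, from 0 (shut) to 1 (fully open). A call has 1 to 20 rows; each row shifts and turns the pose as measured when the row begins; what a row does not reach is not made up. The controller multiplies each number of a shift by 60 mm and each number of a turn by 8 degrees. A row lasts 1/8 s, in which the tool goes at most 62.5 mm and 10.7 degrees, less where a joint would pass 70% of its speed; a pose out of reach is approached as far as the arm can. A call with a number of a shift or a turn outside -1 to 1 is refused whole. A call with a gripper value outside its range is refused whole. The fingers move at their own pace and stop on an object; the grip force is fixed at half the most. Time passes only in rows, so rows that do not move let the fingers close. It gives the time, the measured TCP pose, the force and the opening at its end, in the units of the state.
- r.sense(): the state, without advancing time (a new reading comes with each control period).
- viewer.capture(name): name is "scene" or "top" or "wrist"; returns (picture, depth): 420x560x3 uint8, red, green, blue; 420x560 float32, m along the optical axis (not along the pixel's ray), 0 where there is no reading.
- viewer.camera_params(name): a dict with "mtx" (3x3 intrinsics, pixels), "dist_coeffs" ([k1, k2, p1, p2, k3] as OpenCV has them; the pictures are not rectified), "pose" (4x4, takes a point from camera to world coordinates). Camera axes: x right, y down, z forward; pixel columns grow to the right and rows downward; lengths in m; the calibration is good to about 2 mm. A picture is of the moment at which its call begins: read the wrist's pose just before it. camera_params takes no time and is no camera call; for the wrist camera it gives the pose at the moment of the call.
- r.finish_job(): hands the job in, once; it reports no verdict.
Trained networks look in the newest picture that a camera, given by its name, has taken for a name from the list of things; names that differ only in an ending like _2 or _b are one class to them, and where a whole thing is asked for, a point or a joint stands for the part that bears it (a point fixed in the world has none). Each returns a list of dicts, best first, with "conf" (0 to 1); they miss things now and then, are a little off and sometimes report something else, mostly with a low value. They report only what shows in the picture. A call takes as long as a camera call.
- spotter.find_in(camera, name): "centre" ([column, row] in pixels, amid what is visible of it).
- spotter.trace(camera, name): "mask" (420x560 bool, what is visible of it) and "centre" ([column, row] in pixels, amid what is visible of it).
The state is a dict: "time_s": time; "joints": joint angles; "joint_velocities": joint speeds; "effort": joint torques, N m; "tcp_pos": TCP position; "ee_rot": TCP orientation; "wrist_force": force on the tool from outside, world axes, zero at the start; "moment": the same for the moment, N m; "gripper_width": opening from 0.0 (shut) to 1.0 (fully open).
Only numpy, scipy, OpenCV 4.12 (cv2) and the standard library are available. Lean on these libraries where they do the work, as an engineer would, in place of code of your own. Each camera call takes 0.05 s, during which the arm holds its last target.

## Working session

There is one attempt and no reset: what is moved stays moved. The work goes in short steps, Python scripts to look and compute and a tool call to move; the robot and the scene stay as the last step left them, time stands still between calls to the robot, and variables do not carry over. Pictures are saved under pics/ and viewed, and the job is handed in when it is done.

Besides the shell and the picture viewer there is one more tool, called in YAML: its name, and indented under it one key for each argument. move_arm: Moves the arm, as the interface text tells. Its arguments: {"type":"object","properties":{"series":{"type":"array","items":{"type":"array","items":{"type":"array","items":{"type":"number","minimum":-1,"maximum":1}}}}},"required":["series"]}

```bash
ls; mkdir -p pics; python3 - <<'E'
from station import r, viewer, spotter
import cv2
print(r.sense())
for n in("scene","top"):
    p,d=viewer.capture(n); cv2.imwrite(f"pics/{n}0.png",p[:,:,::-1]); print(viewer.camera_params(n))
E
```

```text
pics
{'time_s': 0.0, 'joints': array([-6.21875487e+01,  2.20917668e+01,  3.79728692e-01, -2.80994377e-02,
       -6.84121598e+01, -1.48156618e+01]), 'joint_velocities': array([ 0.09530227, -0.01970101, -0.00513897,  0.02388238, -0.05588413,
       -0.07523512]), 'effort': array([-3.51504495e-04, -3.90666533e+01,  1.87402081e+01,  4.22002494e+00,
        1.09165767e-02, -1.80335037e-04]), 'tcp_pos': array([ 0.14046993, -0.60854621,  0.29115081]), 'ee_rot': array([[-6.08018786e-04, -2.24719479e-01,  9.74423309e-01],
       [ 2.12998643e-03,  9.74420988e-01,  2.24720273e-01],
       [-9.99997547e-01,  2.21214258e-03, -1.13816823e-04]]), 'wrist_force': array([ 0.27595965,  0.49459391, -0.88062398]), 'moment': array([0.01332799, 0.02494945, 0.00447086]), 'gripper_width': 1.0019846186192327}
{'mtx': array([[406.71894521,   0.        , 283.23964375],
       [  0.        , 406.71894521, 203.92113836],
       [  0.        ,   0.        ,   1.        ]]), 'dist_coeffs': array([-0.10987224,  0.        ,  0.        ,  0.        ,  0.        ]), 'pose': array([[ 0.82785935,  0.35792398, -0.43190199,  1.09604291],
       [ 0.56068783, -0.55089903,  0.61817426, -0.6438441 ],
       [-0.016675  , -0.75392353, -0.65675053,  0.79622588],
       [ 0.        ,  0.        ,  0.        ,  1.        ]])}
{'mtx': array([[516.60444755,   0.        , 281.65643358],
       [  0.        , 516.60444755, 206.9587378 ],
       [  0.        ,   0.        ,   1.        ]]), 'dist_coeffs': array([-0.03638778,  0.        ,  0.        ,  0.        ,  0.        ]), 'pose': array([[-0.02370428, -0.98136989,  0.19066005,  0.34001465],
       [-0.99962734,  0.02584978,  0.00877348,  0.0432986 ],
       [-0.01353855, -0.19038103, -0.98161692,  1.29898159],
       [ 0.        ,  0.        ,  0.        ,  1.        ]])}
```

View pics/scene0.png

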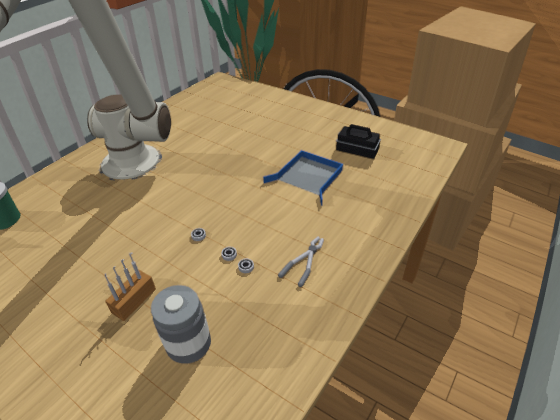

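View pics/top0.png

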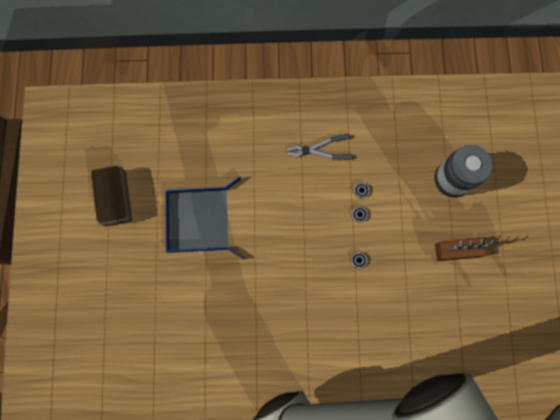

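The top view shows the tray near (197,220) with its mouth facing right. The bearings are at (362,190), (360,214) and (360,260), the plier at (320,150), the dispenser at (465,170) and the pick block at (465,248). Next I measure their positions.

```bash
cat > h.py <<'E'
from station import r, viewer, spotter
import cv2, numpy as np
def ray(cam,px):
    c=viewer.camera_params(cam)
    u=cv2.undistortPoints(np.array(px,float).reshape(-1,1,2),c["mtx"],c["dist_coeffs"]).reshape(-1,2)
    P=c["pose"]; d=np.c_[u,np.ones(len(u))]@P[:3,:3].T
    return P[:3,3],d
def plane(cam,px,z):
    o,d=ray(cam,px); return o+d*((z-o[2])/d[:,2])[:,None]
def bear(cam="top",show=True):
    out=[]
    for t in spotter.trace(cam,"bearing_a_center"):
        m=t["mask"]; v,u=np.nonzero(m)
        p=plane(cam,[[u.mean(),v.mean()]],0.009)[0]
        out.append((round(t["conf"],2),m.sum(),p[:2].round(4)))
        if show: print(out[-1],t["centre"])
    return out
E
python3 - <<'E'
from h import *
for cam in("top","scene"):
    viewer.capture(cam); print(cam); bear(cam)
    for n in("tray","plier","dispenser","pick_block","scrubber"):
        for t in spotter.trace(cam,n)[:2]:
            v,u=np.nonzero(t["mask"]); c=np.c_[u,v].astype(float)
            b=cv2.boxPoints(cv2.minAreaRect(c.astype(np.float32)))
            print(n,round(t["conf"],2),t["centre"],plane(cam,b,{"tray":.0,"plier":.01}.get(n,0.05))[:,:2].round(3).tolist())
# tray corner pixels by eye in top
p,d=viewer.capture("top")
cv2.imwrite("pics/tray.png",cv2.resize(p[160:280,140:270],None,fx=5,fy=5,interpolation=cv2.INTER_CUBIC)[:,:,::-1])
cv2.imwrite("pics/b.png",cv2.resize(p[120:280,270:400],None,fx=3.7,fy=3.7,interpolation=cv2.INTER_CUBIC)[:,:,::-1])
E
```

```text
top
(0.52, np.int64(217), array([ 0.4515, -0.1331])) [357.1, 259.8]
tray 0.75 [196.8, 219.1] [[0.486, 0.353], [0.68, 0.357], [0.674, 0.164], [0.482, 0.165]]
tray 0.25 [462.9, 170.3] [[0.66, -0.324], [0.77, -0.443], [0.687, -0.512], [0.58, -0.394]]
plier 0.9 [322.2, 152.2] [[0.719, 0.033], [0.781, 0.031], [0.777, -0.131], [0.715, -0.128]]
dispenser 0.66 [462.9, 170.3] [[0.654, -0.309], [0.752, -0.43], [0.668, -0.492], [0.572, -0.371]]
dispenser 0.16 [193.0, 223.2] [[0.664, 0.347], [0.662, 0.159], [0.464, 0.158], [0.466, 0.341]]
pick_block 0.68 [459.9, 246.5] [[0.49, -0.315], [0.498, -0.45], [0.447, -0.45], [0.439, -0.315]]
scrubber 0.85 [109.7, 194.5] [[0.691, 0.536], [0.701, 0.447], [0.556, 0.422], [0.546, 0.509]]
scrubber 0.52 [461.0, 169.1] [[0.647, -0.306], [0.757, -0.426], [0.675, -0.495], [0.567, -0.376]]
scene
(0.69, np.int64(155), array([ 0.4514, -0.1351])) [197.1, 232.3]
(0.56, np.int64(183), array([ 0.5689, -0.1422])) [230.1, 254.2]
tray 0.81 [309.8, 171.9] [[0.451, 0.161], [0.35, 0.381], [0.629, 0.387], [0.691, 0.181]]
plier 0.64 [307.5, 263.0] [[0.718, -0.131], [0.694, 0.043], [0.769, 0.03], [0.785, -0.137]]
dispenser 0.56 [182.4, 325.8] [[0.515, -0.374], [0.577, -0.274], [0.752, -0.388], [0.695, -0.471]]
pick_block 0.71 [130.6, 287.5] [[0.41, -0.443], [0.387, -0.313], [0.526, -0.333], [0.537, -0.452]]
scrubber 0.61 [358.6, 139.6] [[0.592, 0.374], [0.521, 0.555], [0.678, 0.576], [0.732, 0.399]]
```

View pics/tray.png

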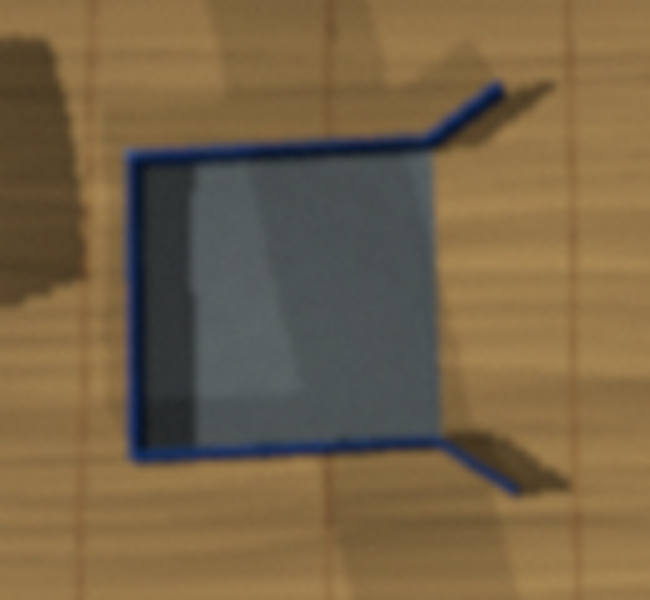

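View pics/b.png

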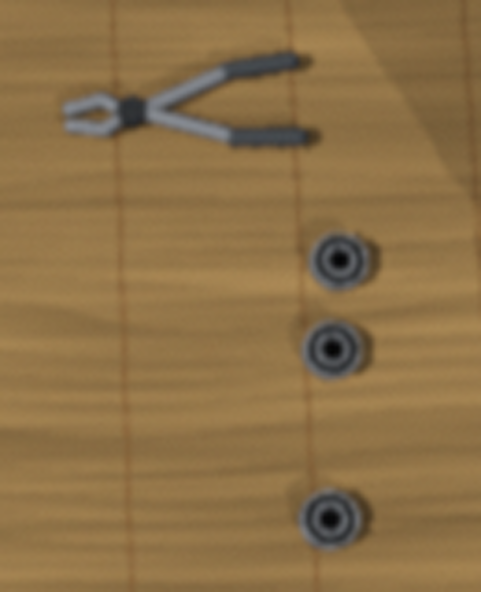

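```bash
python3 - <<'E'
from h import *
print(plane("top",[[361.6,190.3],[360,214.3],[359.2,260]],0.012).round(4))
print(plane("top",[[166.4,190.4],[167,251.6],[226,188],[228.6,248.4],[239.8,178],[243.6,258]],0.025).round(4))
p,d=viewer.capture("top")
cv2.imwrite("pics/b2.png",cv2.resize(p[170:280,330:510],None,fx=4.4,fy=4.4,interpolation=cv2.INTER_CUBIC)[:,:,::-1])
E
```

```text
[[ 0.6279 -0.1501  0.012 ]
 [ 0.5659 -0.1427  0.012 ]
 [ 0.4506 -0.1348  0.012 ]]
[[0.638  0.3464 0.025 ]
 [0.4821 0.342  0.025 ]
 [0.6401 0.1946 0.025 ]
 [0.4863 0.1886 0.025 ]
 [0.6653 0.1593 0.025 ]
 [0.4616 0.1517 0.025 ]]
```

View pics/b2.png

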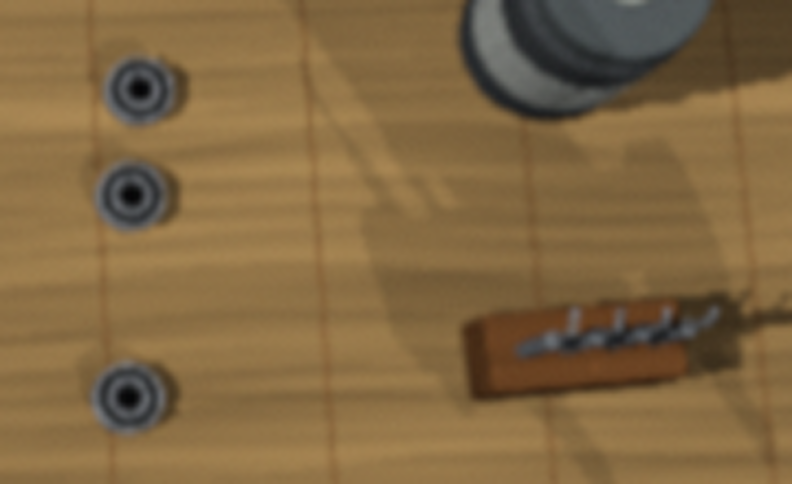

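move_arm:
  series:
    - [[0,0,0.69,0.5,0.46,0,0.25],[0,0,0.69,0.5,0.46,0,0.25],[0,0,0.69,0.5,0.46,0,0.25],[0,0,0.69,0.5,0.46,0,0.25],[0,0,0.69,0.5,0.46,0,0.25],[0,0,0.69,0.5,0.46,0,0.25],[0,0,0.69,0.5,0.46,0,0.25],[0,0,0.69,0.5,0.46,0,0.25],[0,0,0.69,0.5,0.46,0,0.25],[0,0,0.69,0.5,0.46,0,0.25],[0,0,0.69,0.5,0.46,0,0.25],[0,0,0.69,0.5,0.46,0,0.25],[0,0,0.69,0.5,0.46,0,0.25],[0,0,0.69,0.5,0.46,0,0.25]]

```text
time_s: 2.65
tcp_pos: [0.5708, -0.2109, 0.294]
ee_rot: [[0.005, -0.999, -0.046], [-0.001, -0.046, 0.999], [-1.0, -0.005, -0.001]]
wrist_force: [0.8, -0.2, 0.2]
gripper_width: 0.248
```

move_arm:
  series:
    - [[0,0,-0.2,-0.08,0.05,-0.45,0.25],[0,0,0,0,0,-0.45,0.25],[0,0,0,0,0,-0.45,0.25],[0,0,0,0,0,-0.45,0.25],[0,0,0,0,0,-0.45,0.25],[0,0,0,0,0,-0.45,0.25],[0,0,0,0,0,-0.45,0.25],[0,0,0,0,0,-0.4,0.25],[0,0,0,0,0,0,0.25]]

```text
time_s: 3.78
tcp_pos: [0.5694, -0.2049, 0.0757]
ee_rot: [[0.01, -1.0, -0.023], [-0.002, -0.023, 1.0], [-1.0, -0.01, -0.003]]
wrist_force: [0.6, 0.3, 0.1]
gripper_width: 0.256
```

```bash
python3 - <<'E'
from h import *
for n in("wrist","scene","top"):
    p,d=viewer.capture(n); cv2.imwrite(f"pics/{n}1.png",p[:,:,::-1])
print(r.sense()["tcp_pos"])
bear("wrist")
E
```

```text
[ 0.57133244 -0.20518668  0.07871737]
(0.7, np.int64(173), array([ 0.4514, -0.1124])) [452.2, 380.1]
```

View pics/wrist1.png

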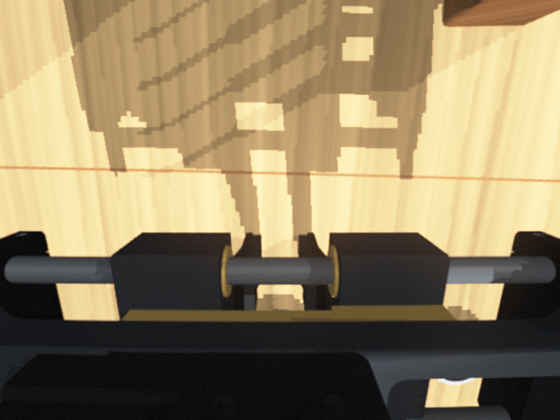

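View pics/scene1.png

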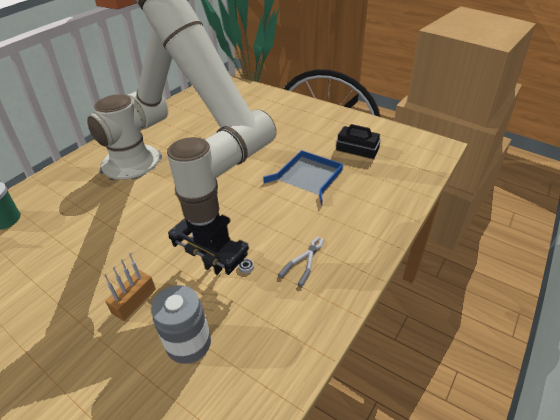

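```bash
python3 - <<'E'
from h import *
for i in range(6):
    print(r.sense()["tcp_pos"].round(4), r.sense()["time_s"]); viewer.capture("top")
E
```

```text
[ 0.5714 -0.2052  0.079 ] 3.975
[ 0.5713 -0.2051  0.079 ] 4.025
[ 0.5712 -0.2051  0.0789] 4.075
[ 0.5711 -0.2051  0.0788] 4.125
[ 0.5709 -0.2051  0.0786] 4.175
[ 0.5708 -0.2051  0.0784] 4.225
```

move_arm:
  series:
    - [[0,0,0,-0.08,0,-0.05,0.25],[0,0,0,0,0.1,0,0.25],[0,0,0,0,0.15,0,0.25],[0,0,0,0,0.2,0,0.25],[0,0,0,0,0.2,0,0.25],[0,0,0,0,0.2,0,0.25],[0,0,0,0,0.2,0,0.25],[0,0,0,0,0.2,0,0.25]]

```text
time_s: 5.28
tcp_pos: [0.5654, -0.1248, 0.0752]
ee_rot: [[0.016, -1.0, -0.024], [-0.003, -0.024, 1.0], [-1.0, -0.016, -0.004]]
wrist_force: [-0.3, 0.1, -0.4]
gripper_width: 0.251
```

```bash
python3 - <<'E'
from h import *
for n in("scene","top"):
    p,d=viewer.capture(n); cv2.imwrite(f"pics/{n}2.png",p[:,:,::-1])
    print(n);bear(n)
print(r.sense()["tcp_pos"],r.sense()["wrist_force"])
E
```

```text
scene
(0.45, np.int64(155), array([ 0.4515, -0.1343])) [195.2, 230.7]
top
(0.61, np.int64(195), array([ 0.4514, -0.1335])) [358.0, 259.6]
[ 0.56554663 -0.12543979  0.0752945 ] [ 0.04705523 -0.33252367 -0.24055711]
```

View pics/scene2.png

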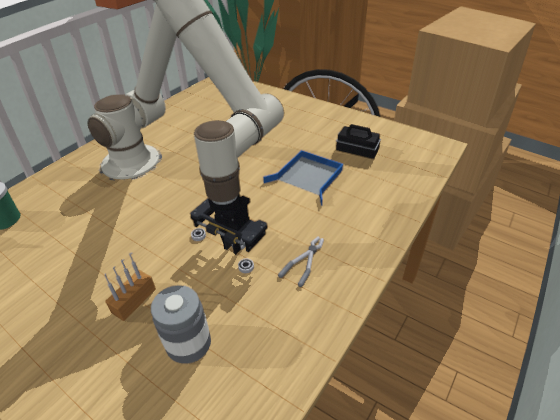

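View pics/top2.png

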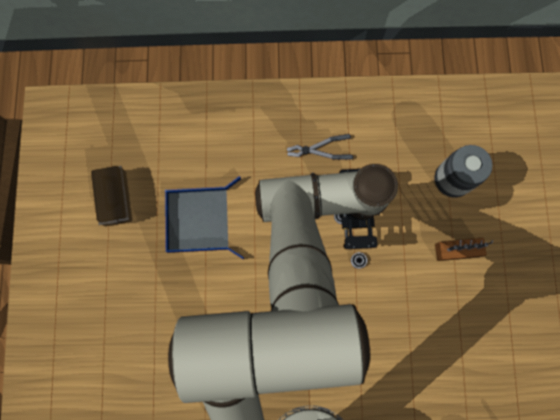

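move_arm:
  series:
    - [[0,0.05,0,0,0.2,0,0.25],[0,0.05,0,0,0.25,0,0.25],[0,0,0,0,0.25,0,0.25],[0,0,0,0,0.25,0,0.25],[0,0,0,0,0.25,0,0.25],[0,0,0,0,0.25,0,0.25],[0,0,0,0,0.25,0,0.25],[0,0,0,0,0.25,0,0.25],[0,0,0,0,0.25,0,0.25],[0,0,0,0,0.2,0,0.25]]

```text
time_s: 6.72
tcp_pos: [0.5653, 0.0279, 0.0753]
ee_rot: [[0.001, -1.0, -0.023], [-0.003, -0.023, 1.0], [-1.0, -0.001, -0.003]]
wrist_force: [-0.3, -0.0, -0.5]
gripper_width: 0.246
```

```bash
python3 - <<'E'
from h import *
for n in("scene","top"):
    p,d=viewer.capture(n); cv2.imwrite(f"pics/{n}3.png",p[:,:,::-1])
    print(n);bear(n)
print(r.sense()["tcp_pos"],r.sense()["wrist_force"])
E
```

```text
scene
(0.58, np.int64(159), array([ 0.4519, -0.1346])) [195.6, 233.4]
top
(0.76, np.int64(163), array([ 0.4526, -0.1336])) [356.4, 257.4]
(0.55, np.int64(200), array([ 0.6298, -0.1482])) [360.0, 189.0]
[0.56525612 0.02703123 0.07523351] [ 0.20219786 -0.61221581 -0.46055047]
```

View pics/scene3.png

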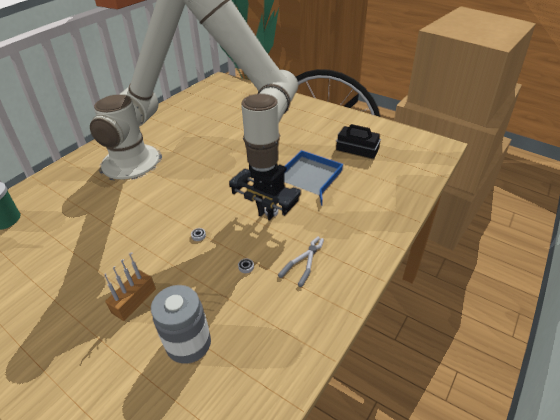

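View pics/top3.png

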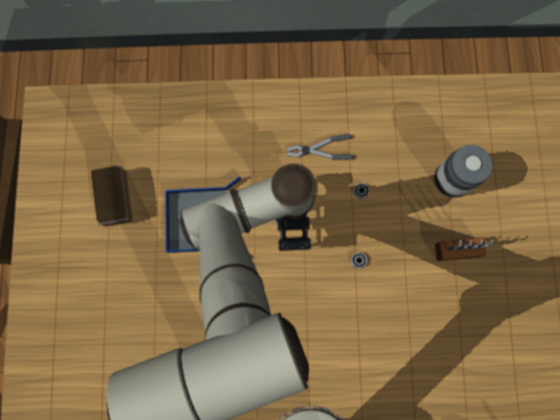

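move_arm:
  series:
    - [[0,0,0,0,0.2,0,0.25],[0,0,0,-0.01,0.25,0,0.25],[0,0,0,-0.01,0.25,0,0.25],[0,0,0,-0.01,0.25,0,0.25],[0,0,0,-0.01,0.25,0,0.25],[0,0,0,-0.01,0.25,0,0.25],[0,0,0,-0.01,0.25,0,0.25],[0,0,0,0,0.25,0,0.25],[0,0,0,0,0.25,0,0.25],[0,0,0,0,0.25,0,0.25],[0,0,0,0,0.25,0,0.25],[0,0,0,0,0.25,0,0.25],[0,0,0,0,0.25,0,0.25],[0,0,0,0,0.25,0,0.25],[0,0,0,0,0.25,0,0.25],[0,0,0,0,0.25,0,0.25],[0,0,0,0,0.1,0,0.25],[0,0,0,0,0.05,0,0.25]]

```text
time_s: 9.18
tcp_pos: [0.5608, 0.2898, 0.075]
ee_rot: [[0.0, -1.0, -0.022], [-0.004, -0.022, 1.0], [-1.0, -0.0, -0.004]]
wrist_force: [-0.5, -1.1, 0.6]
gripper_width: 0.248
```

```bash
python3 - <<'E'
from h import *
for n in("scene","top"):
    p,d=viewer.capture(n); cv2.imwrite(f"pics/{n}4.png",p[:,:,::-1])
    print(n);bear(n)
print(r.sense()["tcp_pos"],r.sense()["wrist_force"])
E
```

```text
scene
(0.57, np.int64(497), array([ 0.7455, -0.0601])) [306.3, 260.9]
(0.53, np.int64(164), array([ 0.4524, -0.1347])) [193.0, 235.2]
top
(0.63, np.int64(213), array([ 0.4516, -0.1334])) [356.6, 259.0]
[0.56089121 0.28928197 0.07499057] [-0.59713608 -0.39166635 -0.07522596]
```

View pics/scene4.png

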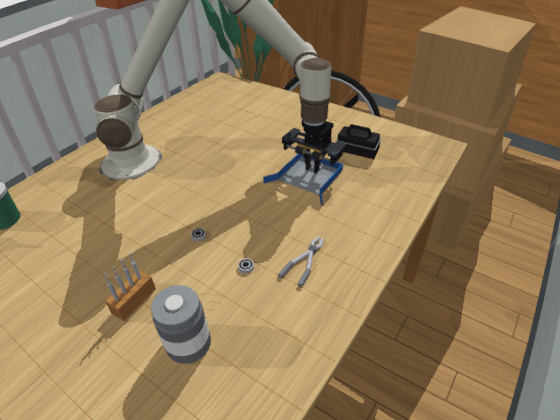

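move_arm:
  series:
    - [[0,0,0,0,-0.2,0,0.25],[0,0,0,0,-0.3,0.3,0.25],[0,0,0,0,0,0.7,0.25],[0,0,0,0.12,-0.5,0.2,0.25],[0,0,0,0.12,-0.79,0,0.25],[0,0,0,0.12,-0.79,0,0.25],[0,0,0,0.12,-0.79,0,0.25],[0,0,0,0.12,-0.79,0,0.25],[0,0,0,0.12,-0.79,0,0.25],[0,0,0,0.12,-0.79,0,0.25],[0,0,0,0.12,-0.79,0,0.25],[0,0,0,0.12,-0.79,0,0.25],[0,0,0,0.12,-0.79,0,0.25],[0,0,0,0,-0.3,0,0.25],[0,0,0,0,0,0,0.25]]

```text
time_s: 11.25
tcp_pos: [0.6281, -0.2494, 0.1695]
ee_rot: [[0.02, -1.0, -0.01], [-0.002, -0.011, 1.0], [-1.0, -0.02, -0.002]]
wrist_force: [-0.1, 0.7, 0.4]
gripper_width: 0.251
```

```bash
python3 - <<'E'
from h import *
for n in("scene","top"):
    p,d=viewer.capture(n); cv2.imwrite(f"pics/{n}5.png",p[:,:,::-1])
    print(n);bear(n)
print(r.sense()["tcp_pos"],r.sense()["wrist_force"])
E
```

```text
scene
top
[ 0.62897211 -0.2464919   0.16917188] [-0.16353857  0.95101637  0.03816033]
```

View pics/top5.png

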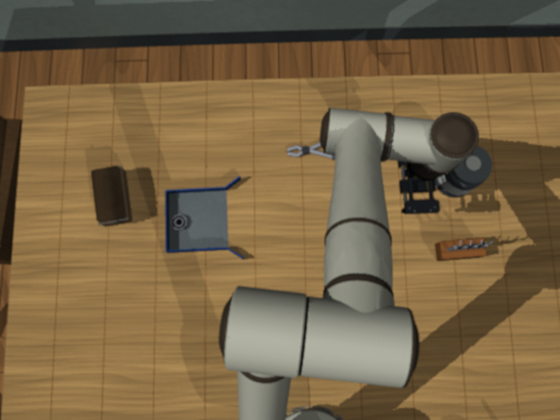

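move_arm:
  series:
    - [[0,0.07,0.2,0.05,0.4,0,0.25],[0,0.07,0.2,0,0.35,0,0.25],[0,0,0,0,0,-0.4,0.25],[0,0,0,0,0,-0.5,0.25],[0,0,0,0,0,-0.5,0.25],[0,0,0,0,0,-0.17,0.25],[0,0,0,0,0,0,0.25]]

```text
time_s: 12.32
tcp_pos: [0.6334, -0.1899, 0.0753]
ee_rot: [[0.002, -0.996, -0.088], [-0.002, -0.088, 0.996], [-1.0, -0.002, -0.002]]
wrist_force: [-0.8, 0.4, 0.4]
gripper_width: 0.254
```

```bash
python3 - <<'E'
from h import *
for n in("scene","top"):
    p,d=viewer.capture(n); cv2.imwrite(f"pics/{n}6.png",p[:,:,::-1])
    print(n);bear(n)
print(r.sense()["tcp_pos"],r.sense()["wrist_force"])
E
```

```text
scene
top
(0.54, np.int64(37), array([ 0.454 , -0.1478])) [361.7, 257.0]
[ 0.63411988 -0.19065115  0.07695456] [ 0.17215313 -0.15405957  0.24131221]
```

View pics/scene6.png

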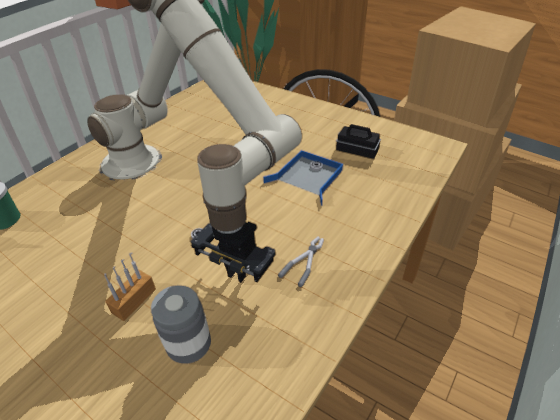

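move_arm:
  series:
    - [[0,0,0,-0.01,0.1,-0.02,0.25],[0,0,0,-0.01,0.15,0,0.25],[0,0,0,-0.02,0.2,0,0.25],[0,0,0,-0.02,0.25,0,0.25],[0,0,0,-0.02,0.25,0,0.25],[0,0,0,-0.02,0.25,0,0.25],[0,0,0,-0.02,0.25,0,0.25],[0,0,0,-0.02,0.25,0,0.25],[0,0,0,-0.02,0.25,0,0.25],[0,0,0,-0.02,0.25,0,0.25],[0,0,0,-0.02,0.25,0,0.25],[0,0,0,-0.02,0.25,0,0.25],[0,0,0,-0.02,0.25,0,0.25],[0,0,0,-0.02,0.25,0,0.25],[0,0,0,-0.02,0.2,0,0.25]]

```text
time_s: 14.4
tcp_pos: [0.6165, 0.0277, 0.0777]
ee_rot: [[0.009, -0.996, -0.087], [-0.002, -0.087, 0.996], [-1.0, -0.008, -0.003]]
wrist_force: [-0.6, 0.0, -0.3]
gripper_width: 0.249
```

```bash
python3 - <<'E'
from h import *
for n in("scene","top"):
    p,d=viewer.capture(n); cv2.imwrite(f"pics/{n}7.png",p[:,:,::-1])
    print(n);bear(n)
print(r.sense()["tcp_pos"],r.sense()["wrist_force"])
E
```

```text
scene
(0.52, np.int64(152), array([ 0.4509, -0.1352])) [194.5, 234.2]
top
(0.53, np.int64(182), array([ 0.4518, -0.1341])) [356.9, 261.0]
(0.44, np.int64(1486), array([0.5479, 0.316 ])) [179.4, 231.6]
[0.61663559 0.02687622 0.0777065 ] [0.29723742 0.06590935 0.10412411]
```

View pics/scene7.png

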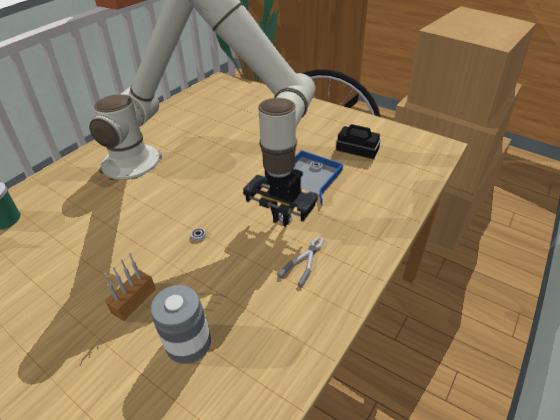

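move_arm:
  series:
    - [[0,0.03,0,-0.02,0.2,-0.04,0.25],[0,0.03,0,-0.025,0.25,0,0.25],[0,0,0,-0.025,0.25,0,0.25],[0,0,0,-0.025,0.25,0,0.25],[0,0,0,-0.025,0.25,0,0.25],[0,0,0,-0.025,0.25,0,0.25],[0,0,0,-0.025,0.25,0,0.25],[0,0,0,-0.025,0.25,0,0.25],[0,0,0,-0.025,0.25,0,0.25],[0,0,0,-0.025,0.25,0,0.25],[0,0,0,-0.025,0.25,0,0.25],[0,0,0,-0.025,0.25,0,0.25],[0,0,0,-0.025,0.25,0,0.25],[0,0,0,-0.01,0.15,0,0.25],[0,0,0,0,0.05,0,0.25]]

```text
time_s: 16.48
tcp_pos: [0.5951, 0.2446, 0.0753]
ee_rot: [[-0.0, -0.996, -0.087], [-0.003, -0.087, 0.996], [-1.0, 0.001, -0.003]]
wrist_force: [-0.5, -1.0, 1.0]
gripper_width: 0.248
```

```bash
python3 - <<'E'
from h import *
for n in("scene",):
    p,d=viewer.capture(n); cv2.imwrite(f"pics/{n}8.png",cv2.resize(p[100:220,220:400],None,fx=4,fy=4)[:,:,::-1])
print(r.sense()["tcp_pos"],r.sense()["wrist_force"])
E
```

```text
[0.59517091 0.24472409 0.07525034] [ 0.30075673  0.77097082 -0.50951598]
```

View pics/scene8.png

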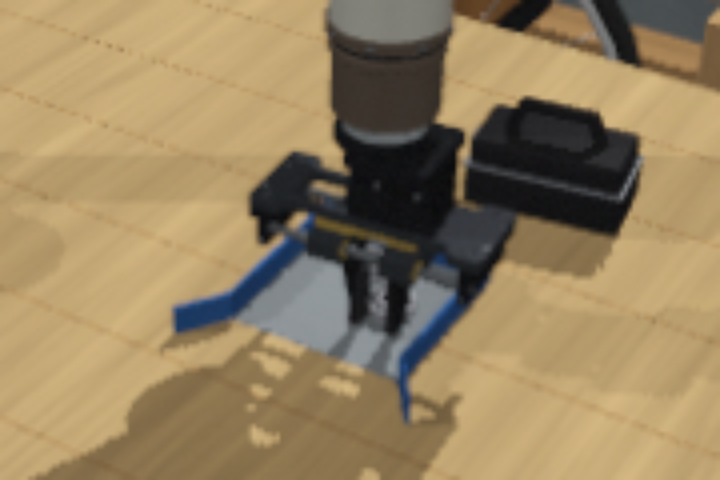

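move_arm:
  series:
    - [[0,0,0,0,-0.2,0,0.25],[0,0,0,0,-0.3,0.3,0.25],[0,0,0,0,0,0.7,0.25],[0,0,-0.2,-0.29,-0.5,0.2,0.25],[0,0,-0.2,-0.29,-0.75,0,0.25],[0,0,-0.2,-0.29,-0.75,0,0.25],[0,0,-0.2,-0.29,-0.75,0,0.25],[0,0,-0.2,-0.29,-0.75,0,0.25],[0,0,-0.2,-0.29,-0.75,0,0.25],[0,0,-0.2,-0.29,-0.75,0,0.25],[0,0,-0.2,-0.29,-0.75,0,0.25],[0,0,-0.2,-0.29,-0.75,0,0.25],[0,0,-0.2,0,-0.2,0,0.25],[0,0,0,0,0,0,0.25]]

```text
time_s: 18.27
tcp_pos: [0.4292, -0.2159, 0.1656]
ee_rot: [[0.022, -0.976, 0.215], [-0.003, 0.215, 0.977], [-1.0, -0.022, 0.002]]
wrist_force: [0.0, -0.3, -0.7]
gripper_width: 0.25
```

```bash
python3 - <<'E'
from h import *
for n in("scene","top"):
    p,d=viewer.capture(n); cv2.imwrite(f"pics/{n}9.png",p[:,:,::-1])
    print(n);bear(n)
print(r.sense()["tcp_pos"],r.sense()["wrist_force"])
E
```

```text
scene
(0.74, np.int64(156), array([ 0.4519, -0.1344])) [197.1, 234.1]
(0.71, np.int64(1777), array([0.5564, 0.2668])) [305.7, 168.0]
top
[ 0.4298315  -0.21393428  0.164892  ] [ 0.03478881 -0.16933511  0.46077079]
```

View pics/scene9.png

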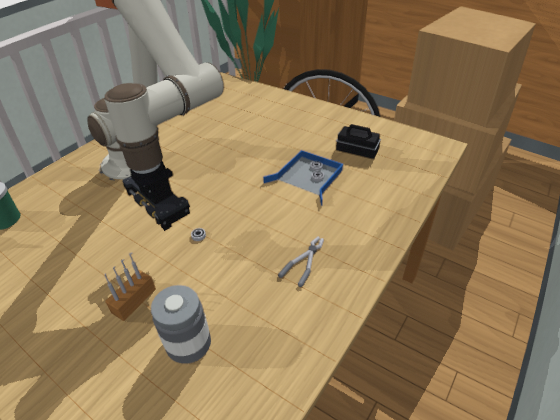

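View pics/top9.png

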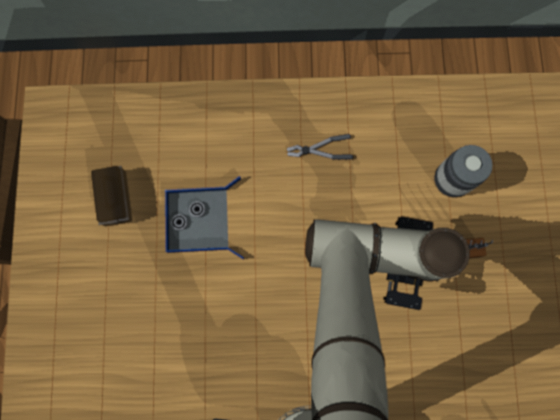

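move_arm:
  series:
    - [[0,0.08,0,0.1,0.35,0,0.25],[0,0.07,0,0,0,-0.4,0.25],[0,0,0,0,0,-0.5,0.25],[0,0,0,0,0,-0.5,0.25],[0,0,0,0,0,-0.1,0.25],[0,0,0,0,0,0,0.25]]

```text
time_s: 19.23
tcp_pos: [0.44, -0.1868, 0.074]
ee_rot: [[0.003, -0.98, 0.198], [-0.003, 0.198, 0.98], [-1.0, -0.004, -0.003]]
wrist_force: [-0.6, -0.1, 0.9]
gripper_width: 0.25
```

```bash
python3 - <<'E'
from h import *
for n in("scene",):
    p,d=viewer.capture(n); cv2.imwrite(f"pics/{n}10.png",cv2.resize(p[160:330,80:300],None,fx=3.4,fy=3.4)[:,:,::-1])
print(r.sense()["tcp_pos"],r.sense()["wrist_force"])
E
```

```text
[ 0.44007841 -0.1868984   0.07429426] [0.17701111 0.42346275 0.63517998]
```

View pics/scene10.png

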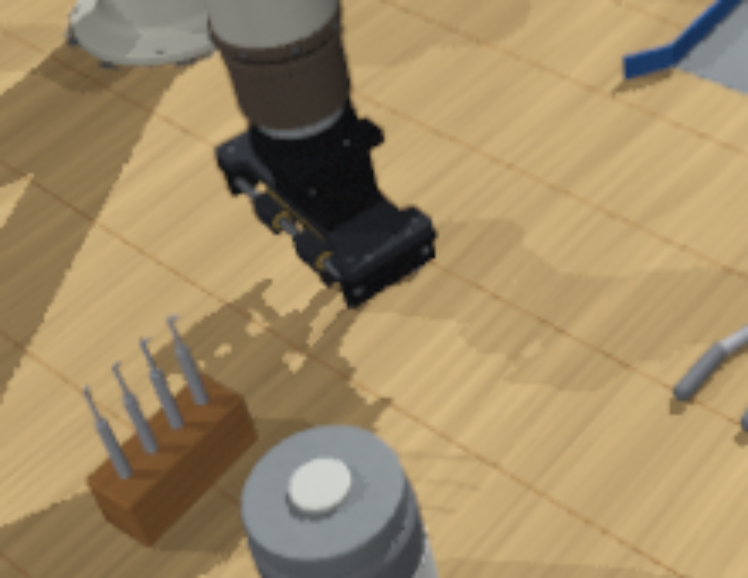

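move_arm:
  series:
    - [[0,0,0,0.02,0.1,0.01,0.25],[0,0,0,0.03,0.15,0,0.25],[0,0,0,0.04,0.2,0,0.25],[0,0,0,0.06,0.25,0,0.25],[0,0,0,0.065,0.25,0,0.25],[0,0,0,0.07,0.25,0,0.25],[0,0,0,0.07,0.25,0,0.25],[0,0,0,0.07,0.25,0,0.25],[0,0,0,0.07,0.25,0,0.25],[0,0,0,0.07,0.25,0,0.25],[0,0,0,0.07,0.25,0,0.25],[0,0,0,0.07,0.25,0,0.25],[0,0,0,0.07,0.25,0,0.25],[0,0,0,0.06,0.2,0,0.25]]

```text
time_s: 21.02
tcp_pos: [0.4949, 0.0157, 0.0776]
ee_rot: [[0.01, -0.98, 0.197], [-0.004, 0.197, 0.98], [-1.0, -0.01, -0.002]]
wrist_force: [-0.1, -1.7, -0.1]
gripper_width: 0.249
```

```bash
python3 - <<'E'
from h import *
for n in("scene","top"):
    p,d=viewer.capture(n); cv2.imwrite(f"pics/{n}11.png",p[:,:,::-1])
    print(n);bear(n)
print(r.sense()["tcp_pos"],r.sense()["wrist_force"])
E
```

```text
scene
(0.66, np.int64(3514), array([ 0.6145, -0.3657])) [181.0, 324.3]
top
[0.49450569 0.01482006 0.07754066] [-0.34830667 -0.11596692 -0.29675605]
```

View pics/scene11.png

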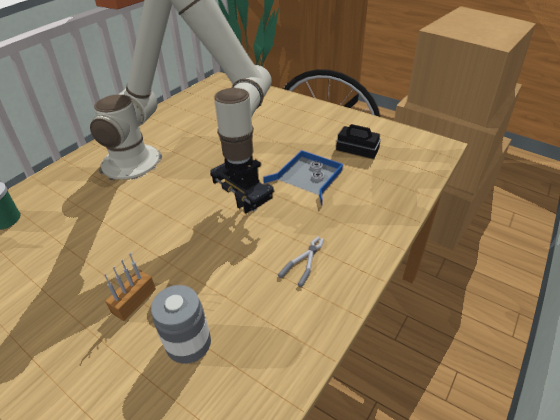

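View pics/top11.png

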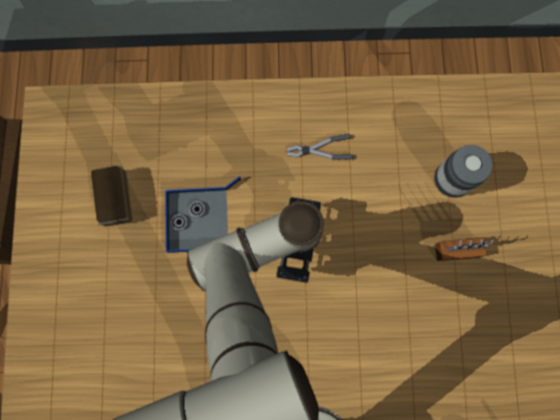

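move_arm:
  series:
    - [[0,0.03,0,0.05,0.2,-0.05,0.25],[0,0.03,0,0.065,0.25,0,0.25],[0,0,0,0.065,0.25,0,0.25],[0,0,0,0.065,0.25,0,0.25],[0,0,0,0.065,0.25,0,0.25],[0,0,0,0.065,0.25,0,0.25],[0,0,0,0.06,0.25,0,0.25],[0,0,0,0.04,0.25,0,0.25],[0,0,0.1,0.02,0.25,0,0.25],[0,0,0.1,0.02,0.25,0,0.25],[0,0,0.1,0.02,0.25,0,0.25],[0,0,0.1,0.02,0.25,0,0.25],[0,0,0.1,0.01,0.25,0,0.25],[0,0,0,0,0.2,0,0.25],[0,0,0,0,0.1,0,0.25],[0,0,0,0,0.05,0,0.25]]

```text
time_s: 23.22
tcp_pos: [0.5299, 0.2423, 0.0742]
ee_rot: [[-0.001, -0.992, 0.125], [-0.005, 0.125, 0.992], [-1.0, -0.0, -0.005]]
wrist_force: [0.4, -1.6, 0.5]
gripper_width: 0.248
```

```bash
python3 - <<'E'
from h import *
for n in("scene",):
    p,d=viewer.capture(n); cv2.imwrite(f"pics/{n}12.png",cv2.resize(p[100:280,180:400],None,fx=3.3,fy=3.3)[:,:,::-1])
print(r.sense()["tcp_pos"],r.sense()["wrist_force"])
E
```

```text
[0.52995631 0.24250922 0.07420475] [ 0.30767667  0.05432043 -0.30348705]
```

View pics/scene12.png

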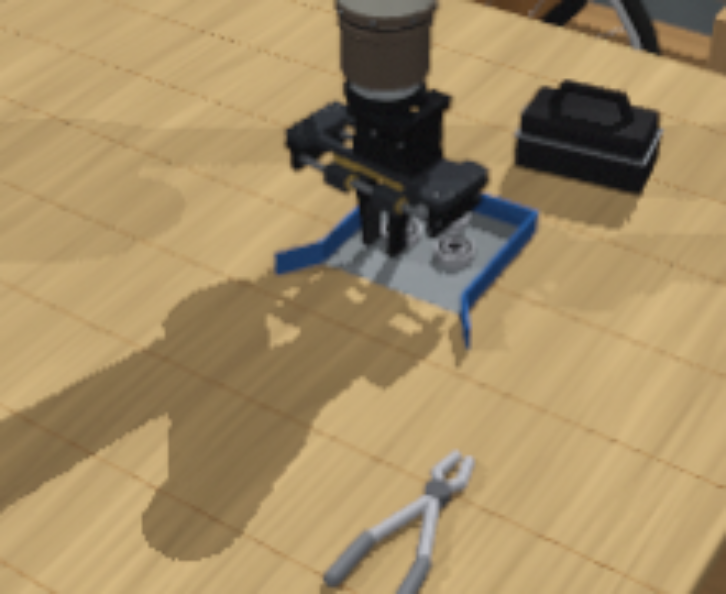

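All three bearings show in the tray. I back off, lift, and move the arm clear.

move_arm:
  series:
    - [[0,0,0,0,-0.2,0,0.25],[0,0,0,0,-0.3,0.3,0.25],[0,0,0,0,0,0.7,0.25],[0,0,0,-0.1,-0.5,0.6,0.25],[0,0,0,-0.2,-0.75,0.4,0.25],[0,0,0,-0.2,-0.75,0.2,0.25],[0,0,0,-0.2,-0.75,0,0.25],[0,0,0,0,-0.5,0,0.25],[0,0,0,0,-0.2,0,0.25],[0,0,0,0,0,0,0.25],[0,0,0,0,0,0,0.25]]

```text
time_s: 24.65
tcp_pos: [0.4835, -0.0127, 0.2201]
ee_rot: [[0.012, -0.991, 0.133], [-0.001, 0.133, 0.991], [-1.0, -0.012, 0.0]]
wrist_force: [-0.4, 0.9, -0.6]
gripper_width: 0.247
```

```bash
python3 - <<'E'
from h import *
for n in("scene","top"):
    p,d=viewer.capture(n); cv2.imwrite(f"pics/{n}13.png",p[:,:,::-1])
    print(n);bear(n)
    if n=="top": cv2.imwrite("pics/tray13.png",cv2.resize(p[160:280,140:270],None,fx=5,fy=5,interpolation=cv2.INTER_CUBIC)[:,:,::-1])
    for t in ("plier","dispenser","pick_block","scrubber"):
        print(t,[ (round(q["conf"],2),q["centre"]) for q in spotter.trace(n,t)[:1]])
print(r.sense()["tcp_pos"],r.sense()["wrist_force"])
E
```

```text
scene
(0.62, np.int64(91), array([0.5338, 0.2714])) [300.5, 169.3]
plier [(0.7, [307.6, 257.7])]
dispenser [(0.86, [179.9, 325.3])]
pick_block [(0.85, [129.2, 287.1])]
scrubber [(0.86, [360.4, 140.3])]
top
(0.63, np.int64(135), array([0.5363, 0.2713])) [193.9, 227.7]
plier [(0.86, [325.1, 151.0])]
dispenser [(0.93, [463.3, 171.8])]
pick_block []
scrubber [(0.62, [109.5, 194.6])]
[ 0.48344261 -0.01276867  0.21978172] [ 0.55133851  0.30069669 -0.11241165]
```

View pics/tray13.png

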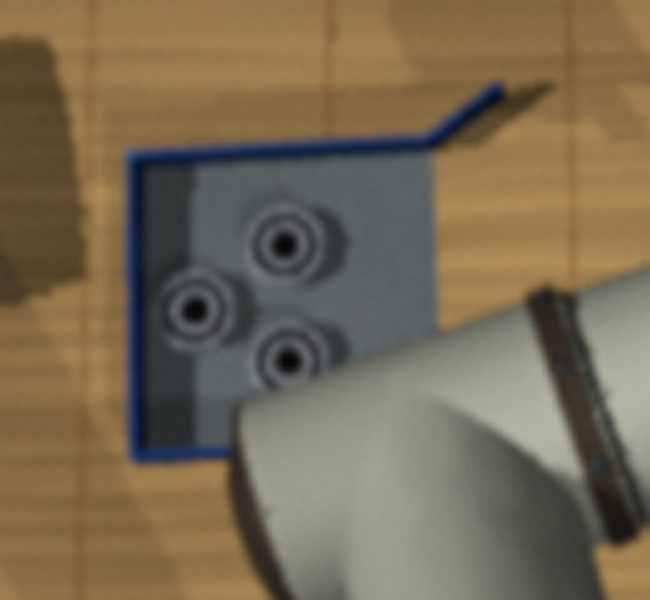

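View pics/scene13.png

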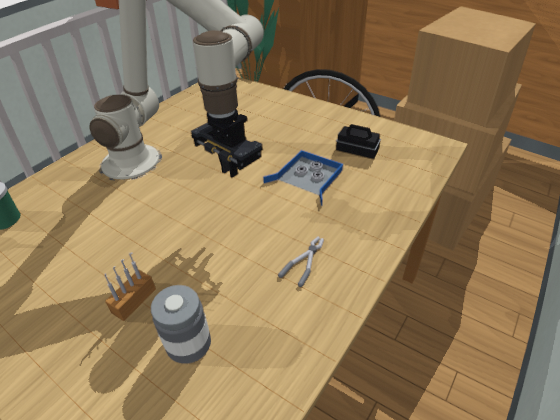

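All three bearings lie flat and well inside the tray: in the tray crop they are at (195,310), (285,245) and (290,360). The other objects are where they were, and the arm is touching nothing.

```bash
python3 -c "
from station import r
print(r.finish_job())"
```

```text
the job is handed in; nothing more can be done
None
```

All three bearings are in the blue tray, and the job was handed in at about 25 s of the 72 s allowed. I pushed them in one at a time along the shelf, cradled between the fingertips held at a fixed narrow gap, and never gripped or lifted one.

**Bearings:** in the last top and scene pictures all three lie flat and completely inside the tray. The closest to the mouth is about 60 mm past the mouth line, measured to its near edge. That bearing's position agreed within 3 mm between the two cameras. The other two I placed by eye, because the network did not report them there.

**Other objects:** the plier, dispenser, pick block and scrubber look unmoved against the first pictures. The network missed the pick block in the final top view, where the arm partly blocks the picture. In the scene view it was where it started.

**Force and clearance:** every wrist-force reading stayed under about 2 N. The gripper was clear of everything when I handed in.

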